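# Daily check of the test-strip reader

## Robot

A 6-joint arm with a two-finger parallel gripper is mounted at the origin on the work surface. World frame = base frame: x ahead of the robot, y to its left, z up, the work surface at z = 0. Lengths are in m, angles in degrees, forces in N, time in s.
With the tool pointing down it reaches from about 0.4 to 0.825 m from the base axis. Payload 7 kg.
Tool frame: the origin (TCP) lies midway between the tips of the shut fingers; the grasp point (between the pads) lies 19 mm behind it; x points along the fingers, z is the direction in which the jaws open and shut, and the axes are right-handed (so a half turn about x gives the same grasp; the last joint's range is limited). The gripper opens to 88 mm and grips with 3 to 60 N. Pads are 19 mm wide; open, the fingers measure 130 mm over their backs; the gripper's body (78 mm by 193 mm) begins 47 mm behind the grasp point.
Start: joints at [-57.462, 20.546, 0.682, 0, -70.136, -16.507], TCP at [0.186, -0.649, 0.227] pointing down, gripper open.
Joint ranges: [-176.03, 176.03], [-82.01, 121.73], [-58.28, 71.71], [-173.87, 95.51], [-174.79, -0.11], [-173.66, 173.66]. Speed limits (degrees/s): [136.94, 136.94, 172.46, 180, 180, 180].

## Interface

Orientations are given as [roll, pitch, yaw] about the fixed x, y, z axes, in that order (R = Rz(yaw) Ry(pitch) Rx(roll)).
In Python, from plant import ctrl gives the robot as it stands.
- The arm moves only by the tool servo_tool, never from a script. Its argument "motion" is a list of rows, each an object with "offset": the shift along the tool's x, y, z in m, a list of three; "roll": the turn about the tool's x in degrees; "claw": the opening, from -1 (shut) to 1 (fully open), so that 0 is half open. In form: [{"offset": [x, y, z], "roll": roll, "claw": claw}, ...]. A call has 1 to 12 rows; each row shifts and turns the commanded pose from where the row before left it, along the tool's axes as they then stand; what a row does not reach is not made up. A row lasts 1/8 s, in which the tool goes at most 62.5 mm and 10.7 degrees, less where a joint would pass 70% of its speed; a pose out of reach is approached as far as the arm can. A call is refused whole if a number of a shift passes 0.0625 or a number of a turn 10.7, either way. A call with a gripper value outside its range is refused whole. The fingers move at their own pace and stop on an object; the grip force is fixed at half the most. Time passes only in rows, so rows that do not move let the fingers close. It gives the time, the measured TCP pose, the force and the opening at its end, in the units of the state.
- ctrl.get_obs(): the state, without advancing time (a new reading comes with each control period).
- ctrl.snapshot(name): name is "scene" or "top"; returns a dict with "frame" (384x512x3 uint8, blue, green, red), "z_map" (384x512 float32, m along the optical axis (not along the pixel's ray), 0 where there is no reading), "mtx" (3x3 intrinsics, pixels), "extrinsics" (4x4, takes a point from camera to world coordinates). Camera axes: x right, y up, looking along -z (the intrinsics and any distortion apply to the point x, -y, -z); pixel columns grow to the right and rows downward; lengths in m; the calibration is good to about 2 mm. A picture is of the moment at which its call begins.
- ctrl.close_job(): hands the job in, once; it reports no verdict.
The state is a dict: "clock": time; "joint_pos": joint angles; "qvel": joint speeds; "tau": joint torques, N m; "tool_pos": TCP position; "orientation": TCP orientation; "force": force on the tool from outside, world axes, zero at the start; "moment": the same for the moment, N m; "opening": finger opening in m.
Only numpy, scipy, OpenCV 4.12 (cv2) and the standard library are available. Lean on these libraries where they do the work, as an engineer would, in place of code of your own. Each camera call takes 0.05 s, during which the arm holds its last target.

## Task

Run the daily check of the white strip reader: draw the check gauge out of its orange-roofed dock, from which only the end of its blade sticks out, and slide its blade into the reader's slot until the reader's front face lies within the red band across the blade. Let go of the gauge and leave it there, lying flat, then press the green start button on top of the reader fully and let it come up again. Do not knock over or shift the tube rack, the bottle or the tip box.

Things in the scene. Friction and masses are not known exactly. Their poses are not given: they have to be found in the camera images.
- gauge_handle (a point): Centre, half-way up, of the blue handle of the loose check gauge (165 mm long, about 150 g). Axes: x from handle to blade tip, z up. Handle: block 70 long (x -35 to 35), 26 wide (y), 30 high, black ribs, flat underside on the bench. At the start it is hidden in the dock, the last 55 to 67 mm of the blade sticking out. Blade: from x = 35 to its tip at x = 130.
- gauge_tip (a point): Tip of the gauge's blade, mid-width and mid-thickness, 130 mm from the handle's centre; axes as gauge_handle. The blade is grey aluminium, 30 wide (y), 6 thick (z -3 to 3; its underside is 12 above the bench when the gauge lies flat), with a half-round nose. A red band crosses it 44 to 56 mm from the tip, so at x = -56 to -44 here.
- dock_mouth (a point): Middle of the mouth of the fixed dock, 15 mm above the bench. The dock is a sleeve with grey sides and orange roof, outside 125 long, 50 wide, 44 high; inside 36 wide, 37 high, no floor: the gauge lies on the bench in it. x points into the dock, z up; the gauge's tip points out along -x, and it is drawn out along -x.
- slot_mouth (a point): Middle of the slot's mouth, in the reader's front face, 15 mm above the bench (as the middle of the blade of a gauge lying there). x points level into the slot, z up. Slot: framed black, 35 wide (y), 11 high, 80 deep, no stop before its end. Reader: fixed white box, 140 deep, 170 wide, 62 high; a black stripe on top lies over the slot.
- start_top (a point): Centre of the top of the green start button (32 mm across) on the reader's top, 55 mm behind the front face and 52 mm to +y of the slot's centre line (slot_mouth's axes). It is pressed straight down.
- start (a joint): Travel of the start button in m: 0 up, 0.006 fully down; a spring returns it; fully down takes 5 N.
- rack: Bystander: blue tube rack with white caps, 85 x 125 x 58 mm high, loose; origin at the centre of its underside.
- bottle: Bystander: clear bottle with white cap, 62 mm across, 125 high, loose; origin at the centre of its underside.
- tipbox: Bystander: grey and orange tip box, 85 x 115 x 60 mm high, loose; origin at the centre of its underside.
Not all that is in view belongs to the job. Of the things that look like the part that bears slot_mouth, the largest one is meant.

How it is judged (in metres and radians):
On the way, in this order (a step that is already met when the one before it is completed fails the run):
1. the gauge lies flat, let go, with its blade in the reader's slot and the reader's face within the red band (x of gauge_tip in the frame of slot_mouth between 0.0435 and 0.0565 m and y of gauge_tip in the frame of slot_mouth between -0.008 and 0.008 m and height (world z) of gauge_tip below 0.021 m and height (world z) of gauge_handle below 0.02 m and contact force between the fingers and gauge below 0.1 N), for 0.2 s.
2. the start button is pressed down (at least 4.5 mm) with the gauge in place (value of joint start above 0.0045 m and x of gauge_tip in the frame of slot_mouth between 0.0435 and 0.0565 m), for 0.05 s.
At the end, for the whole second after the job is handed in: Gauge released, still and flat on the bench, blade tip 43.5-56.5 mm past the reader's face (face within the red band), within 8 mm of the slot's centre line; start button pressed at least 4.5 mm after that and up again (under 2 mm); bystanders not shifted over 25 mm or tipped (x of gauge_tip in the frame of slot_mouth between 0.0435 and 0.0565 m and y of gauge_tip in the frame of slot_mouth between -0.008 and 0.008 m and height (world z) of gauge_tip below 0.021 m and height (world z) of gauge_handle below 0.02 m and angle between gauge_handle's own z axis and vertical below 0.12 rad and linear speed of gauge below 0.01 m/s and value of joint start below 0.002 m); the robot touches nothing.
It fails at once if the tube rack is shifted more than 25 mm or tipped (distance of rack from where it was at the start of the episode above 0.025 m or angle between rack's own z axis and vertical above 0.4 rad).
It fails at once if the bottle is shifted more than 25 mm or tipped (distance of bottle from where it was at the start of the episode above 0.025 m or angle between bottle's own z axis and vertical above 0.4 rad).
It fails at once if the tip box is shifted more than 25 mm or tipped (distance of tipbox from where it was at the start of the episode above 0.025 m or angle between tipbox's own z axis and vertical above 0.4 rad).
It also fails if it takes over 54 s, if anything falls off the work surface, if the arm or the gripper's body presses on something with over 40 N, if the wrist force passes 120 N, or if a joint passes its speed limit or range.

## Working session

There is one attempt and no reset: what is moved stays moved. The work goes in short steps, Python scripts to look and compute and a tool call to move; the robot and the scene stay as the last step left them, time stands still between calls to the robot, and variables do not carry over. Pictures are saved under pics/ and viewed, and the job is handed in when it is done.

Besides the shell and the picture viewer there is one more tool, called after "Call:" as a command line: name --argument value ..., lists and objects as JSON in quotes. servo_tool: Moves the arm, as the interface text tells. Its arguments: {"type":"object","properties":{"motion":{"type":"array"}},"required":["motion"]}

```bash
mkdir -p pics; ls; python3 - <<'E'
from plant import ctrl
import cv2,numpy as np
print(ctrl.get_obs())
for n in("scene","top"):
    s=ctrl.snapshot(n); cv2.imwrite(f"pics/{n}0.png",s["frame"]); np.savez(f"pics/{n}0.npz",**s); print(s["mtx"],s["extrinsics"],s.keys())
E
```

```text
pics
{'clock': 0.0, 'joint_pos': array([-5.74602559e+01,  2.05894193e+01,  6.34511687e-01, -1.86908939e-02,
       -7.01366285e+01, -1.65105668e+01]), 'qvel': array([ 0.07464745,  0.03456432,  0.02010465, -0.12489942,  0.04073091,
       -0.13088668]), 'tau': array([-6.23352043e-04, -5.82719493e+01,  2.93066007e+01,  6.99758694e+00,
        6.94809831e-03, -1.70301364e-04]), 'tool_pos': array([ 0.18625932, -0.64828798,  0.22565555]), 'orientation': array([  5.64589869,  89.90679219, 111.66871119]), 'force': array([-0.46834893, -0.07999387,  0.17260449]), 'moment': array([-0.02917829,  0.01050644, -0.04289352]), 'opening': 0.0877948666226151}
[[481.96742516   0.         254.41096831]
 [  0.         481.96742516 189.68968359]
 [  0.           0.           1.        ]] [[-0.8570193  -0.31974563  0.40408     1.20107371]
 [ 0.51503778 -0.50729127  0.69093534  1.00894972]
 [-0.0159373   0.80026139  0.5994395   0.96182883]
 [ 0.          0.          0.          1.        ]] dict_keys(['frame', 'z_map', 'mtx', 'extrinsics'])
[[449.72356678   0.         255.91460371]
 [  0.         449.72356678 185.9938843 ]
 [  0.           0.           1.        ]] [[ 0.02693827  0.9919427  -0.12379016  0.45645249]
 [-0.99914982  0.02285181 -0.03431358 -0.02691421]
 [-0.03120828  0.12460927  0.99171497  1.14949251]
 [ 0.          0.          0.          1.        ]] dict_keys(['frame', 'z_map', 'mtx', 'extrinsics'])
```

View pics/scene0.png

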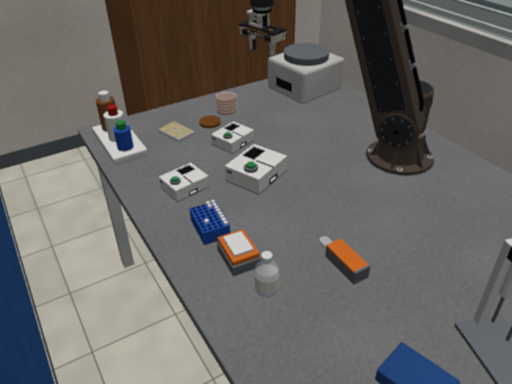

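View pics/top0.png

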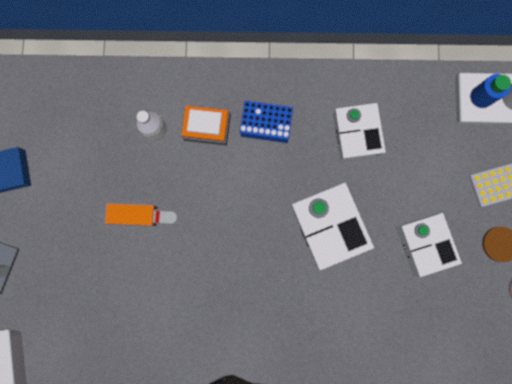

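```bash
cat > h.py <<'E'
import numpy as np,cv2
def cloud(s):
    z=s["z_map"];v,u=np.mgrid[:384,:512];K=s["mtx"]
    x=(u-K[0,2])/K[0,0]*z;y=(v-K[1,2])/K[1,1]*z
    P=np.stack([x,-y,-z,np.ones_like(z)],-1)@s["extrinsics"].T
    P[z==0]=np.nan
    return P[...,:3]
def pix(s,p):
    c=np.linalg.inv(s["extrinsics"])@np.append(p,1);K=s["mtx"]
    return K[0,0]*c[0]/-c[2]+K[0,2],K[1,1]*-c[1]/-c[2]+K[1,2]
def atz(s,u,v,z):
    K=s["mtx"];d=s["extrinsics"][:3,:3]@np.array([(u-K[0,2])/K[0,0],-(v-K[1,2])/K[1,1],-1]);o=s["extrinsics"][:3,3]
    return o+d*(z-o[2])/d[2]
E
python3 - <<'E'
from h import *
for n,box in(("top",(280,170,110,120)),("top",(90,185,110,60))):
    s=dict(np.load(f"pics/{n}0.npz"));P=cloud(s)
    x,y,w,h=box
    cv2.imwrite(f"pics/c{x}.png",cv2.resize(s["frame"][y:y+h,x:x+w],None,fx=6,fy=6,interpolation=cv2.INTER_CUBIC))
    sub=P[y:y+h,x:x+w]; Z=sub[...,2]
    print(np.histogram(Z[np.isfinite(Z)],bins=np.arange(-.01,.09,.005)))
s=dict(np.load("pics/top0.npz"));P=cloud(s)
for b,(zl,zh) in(((280,170,110,120),(.055,.067)),((90,185,110,60),(.038,.05))):
    x,y,w,h=b;m=np.zeros((384,512),bool);m[y:y+h,x:x+w]=True
    m&=(P[...,2]>zl)&(P[...,2]<zh)
    q=P[m];r=cv2.minAreaRect(q[:,:2].astype(np.float32));print(r,q.mean(0),cv2.boxPoints(r))
E
```

```text
(array([ 307, 5735, 2801,   41,   11,    8,   12,   16,    9,   10,   10,
         15,   13, 1109, 2639,  113,  135,   39,  106]), array([-0.01 , -0.005,  0.   ,  0.005,  0.01 ,  0.015,  0.02 ,  0.025,
        0.03 ,  0.035,  0.04 ,  0.045,  0.05 ,  0.055,  0.06 ,  0.065,
        0.07 ,  0.075,  0.08 ,  0.085]))
(array([ 112, 3025, 2078,   35,   39,  205,   40,    8,    2,   58,  734,
        230,    0,    0,    0,    0,    0,    0,    0]), array([-0.01 , -0.005,  0.   ,  0.005,  0.01 ,  0.015,  0.02 ,  0.025,
        0.03 ,  0.035,  0.04 ,  0.045,  0.05 ,  0.055,  0.06 ,  0.065,
        0.07 ,  0.075,  0.08 ,  0.085]))
((0.5021052956581116, -0.1742362082004547), (0.17026005685329437, 0.1408686339855194), 23.720670700073242) [ 0.49782377 -0.17708198  0.06110283] [[ 0.39583308 -0.1439983 ]
 [ 0.45250148 -0.272966  ]
 [ 0.6083775  -0.20447412]
 [ 0.5517091  -0.07550642]]
((0.5183980464935303, 0.32959961891174316), (0.12673623859882355, 0.05013290420174599), 89.2568359375) [0.518276   0.32885479 0.04347157] [[0.4925118  0.26656193]
 [0.5426405  0.2659117 ]
 [0.5442843  0.3926373 ]
 [0.4941556  0.39328754]]
```

View pics/c280.png

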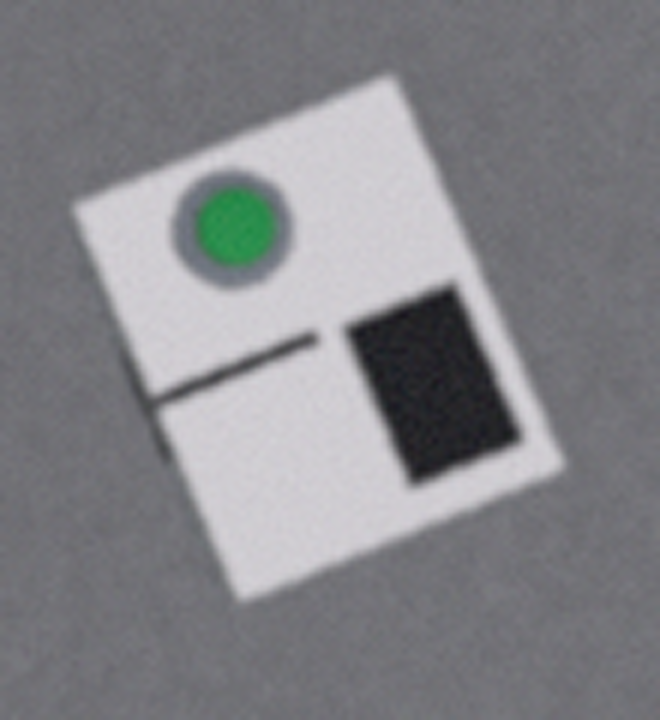

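View pics/c90.png

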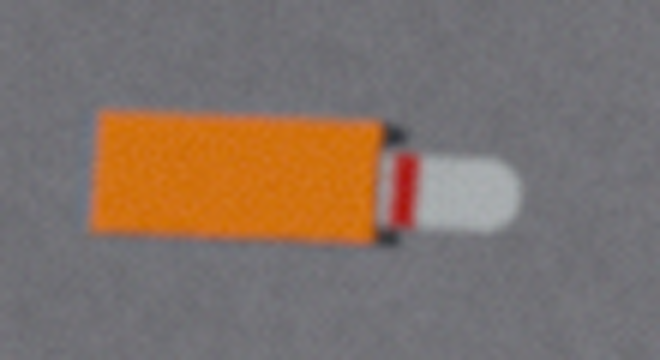

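```bash
cat > m.py <<'E'
from h import *
s=dict(np.load("pics/top0.npz"));c=dict(np.load("pics/scene0.npz"))
f=s["frame"].astype(int);hsv=cv2.cvtColor(s["frame"],cv2.COLOR_BGR2HSV)
def rect(mask,z,n):
    k,l,st,_=cv2.connectedComponentsWithStats(mask.astype(np.uint8));
    out=[]
    for i in range(1,k):
        if st[i,4]>n:
            cs,_=cv2.findContours((l==i).astype(np.uint8),0,2)
            q=np.array([atz(s,*p[0],z)[:2] for p in max(cs,key=len)],np.float32)
            out.append((st[i],cv2.minAreaRect(q),q))
    return out
box=np.zeros((384,512),bool);box[170:290,280:380]=1
for st,r,q in rect(box&(f.min(-1)>150),.062,500):print("reader",st,r,cv2.boxPoints(r).round(4).tolist())
box=np.zeros((384,512),bool);box[185:245,90:200]=1
for st,r,q in rect(box&(hsv[...,1]>150)&(hsv[...,0]>6)&(hsv[...,0]<25),.044,300):print("dock",st,r,cv2.boxPoints(r).round(4).tolist())
for st,r,q in rect(box&(f.min(-1)>140)&(hsv[...,1]<60),.018,40):print("blade",st,r,q.min(0),q.max(0))
for st,r,q in rect(box&(hsv[...,1]>150)&((hsv[...,0]>172)|(hsv[...,0]<5)),.018,20):print("red",st,r,q.mean(0))
for st,r,q in rect((hsv[...,1]>150)&(hsv[...,0]>50)&(hsv[...,0]<80),.072,20):print("green",st,r[0],q.mean(0))
print("stripe front",atz(s,280+155/6-.4,170+402/6-.4,.062), "stripe end",atz(s,280+316/6-.4,170+337/6-.4,.062))
P=cloud(s)
print("btn z",np.nanmedian(P[205:211,316:322,2]))
for n,(u,v) in dict(bottle=(150,124),tip=(205,122),rack=(267,120)).items(): print(n,P[v,u])
E
python3 m.py
```

```text
reader [ 292  183   82   87 3257] ((0.5010612607002258, -0.1753872185945511), (0.1718675196170807, 0.1415463387966156), 23.702817916870117) [[0.3939000070095062, -0.14509999752044678], [0.45080000162124634, -0.27469998598098755], [0.6082000136375427, -0.20559999346733093], [0.5512999892234802, -0.07599999755620956]]
dock [106 204  48  21 916] ((0.5168073773384094, 0.32398080825805664), (0.11746616661548615, 0.04865720868110657), 89.20862579345703) [[0.4916999936103821, 0.2655999958515167], [0.5403000116348267, 0.26489999890327454], [0.5418999791145325, 0.3824000060558319], [0.4932999908924103, 0.382999986410141]]
blade [160 211  17  13 186] ((0.5135337114334106, 0.23279988765716553), (0.030339080840349197, 0.04118712246417999), 1.4200493097305298) [0.4985089  0.21214958] [0.5288822  0.25370017]
red [156 211   3  11  29] ((0.5153496861457825, 0.2608116567134857), (0.02533082291483879, 0.005107611417770386), 3.110525131225586) [0.51498383 0.26078835]
green [492  76  18  16 210] (0.8559494614601135, -0.5807618498802185) [ 0.8551221  -0.58302236]
green [350 111   8   7  46] (0.7740565538406372, -0.22387643158435822) [ 0.7740358  -0.22283572]
green [314 202  11  12 102] (0.5426382422447205, -0.1419048309326172) [ 0.54130745 -0.14334102]
green [419 227   9   8  55] (0.49426156282424927, -0.3866770267486572) [ 0.49420485 -0.38765982]
stripe front [ 0.47276296 -0.11126233  0.062     ] stripe end [ 0.50029371 -0.17507862  0.062     ]
btn z 0.0834219062125805
bottle [0.73358676 0.27048834 0.09497767]
tip [0.75034467 0.14218092 0.06045563]
rack [ 0.76099778 -0.01220828  0.05071067]
```

```bash
python3 - <<'E'
from h import *
c=dict(np.load("pics/scene0.npz"))
a=c["frame"][140:195,220:295];b=c["frame"][230:285,310:375]
cv2.imwrite("pics/sc.png",np.hstack([cv2.resize(x,(390,330),interpolation=2) for x in(a,b)]))
P=cloud(c);print(P[167,251],P[152,300-50])
E
```

```text
[ 0.54850506 -0.12608503  0.07452364] [ 0.49183654 -0.22909716  0.0581714 ]
```

View pics/sc.png

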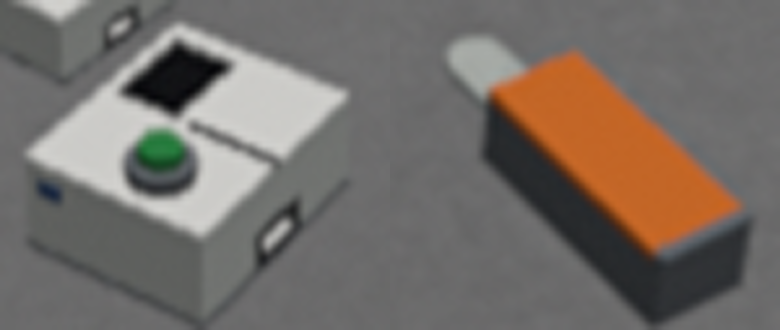

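```bash
cat > pl.py <<'E'
from h import *
from plant import ctrl
from scipy.spatial.transform import Rotation as Ro
def go(x,y,z,gyaw,show=True):
    "gyaw: world yaw (deg) of gauge axis; jaws set across it. prints total tool offsets if translated before rolling, and after"
    o=ctrl.get_obs();R=Ro.from_euler("xyz",o["orientation"],degrees=True).as_matrix()
    d=np.array([x,y,z])-o["tool_pos"]
    jy=np.degrees(np.arctan2(R[1,2],R[0,2]))
    dy=(gyaw+90-jy+90)%180-90
    R2=Ro.from_euler("z",dy,degrees=True).as_matrix()@R
    print("t",round(o["clock"],2),"pos",o["tool_pos"].round(4),"xaxis",R[:,0].round(4),"jawyaw",round(jy,2),"roll",round(-dy,2),"F",o["force"].round(1),"open",round(o["opening"],4),"J",o["joint_pos"].round(1))
    print(" off now-axes",(R.T@d).round(4)," off after-roll",(R2.T@d).round(4), "tool y",R[:,1].round(3),"z",R[:,2].round(3))
E
python3 - <<'E'
from pl import *
go(0.40,-0.35,0.227,-90.8)
go(0.5143,0.241,0.15,-90.8)
E
```

```text
t 0.1 pos [ 0.1863 -0.6483  0.2257] xaxis [-6.0e-04  1.4e-03 -1.0e+00] jawyaw 106.03 roll -73.17 F [-0.7 -0.4 -1.2] open 0.0876 J [-57.5  20.6   0.6  -0.  -70.1 -16.5]
 off now-axes [-0.001  -0.2878  0.2277]  off after-roll [-0.0017 -0.3013 -0.2095] tool y [-0.961 -0.276  0.   ] z [-0.276  0.961  0.002]
t 0.1 pos [ 0.1863 -0.6483  0.2257] xaxis [-6.0e-04  1.4e-03 -1.0e+00] jawyaw 106.03 roll -73.17 F [-0.7 -0.4 -1.2] open 0.0876 J [-57.5  20.6   0.6  -0.  -70.1 -16.5]
 off now-axes [ 0.0768 -0.5608  0.7641]  off after-roll [ 0.0751 -0.8938 -0.3157] tool y [-0.961 -0.276  0.   ] z [-0.276  0.961  0.002]
```

Call:
servo_tool --motion '[{"offset": [0, -0.048, 0.038], "roll": 0, "claw": 1}, {"offset": [0, -0.048, 0.038], "roll": 0, "claw": 1}, {"offset": [0, -0.048, 0.038], "roll": 0, "claw": 1}, {"offset": [0, -0.048, 0.038], "roll": 0, "claw": 1}, {"offset": [0, -0.048, 0.038], "roll": 0, "claw": 1}, {"offset": [0, -0.048, 0.038], "roll": 0, "claw": 1}, {"offset": [0, -0.0273, 0.0536], "roll": 0, "claw": 1}, {"offset": [0, -0.0273, 0.0536], "roll": 0, "claw": 1}, {"offset": [0, -0.0273, 0.0536], "roll": 0, "claw": 1}, {"offset": [0, -0.0273, 0.0536], "roll": 0, "claw": 1}, {"offset": [0, -0.0273, 0.0536], "roll": 0, "claw": 1}, {"offset": [0, -0.0273, 0.0536], "roll": 0, "claw": 1}]'

```text
clock: 1.6
tool_pos: [0.4687, 0.0063, 0.2267]
orientation: [-77.9, 90.0, 28.2]
force: [1.5, -0.5, -1.1]
opening: 0.0874
```

Call:
servo_tool --motion '[{"offset": [0, -0.0273, 0.0536], "roll": 0, "claw": 1}, {"offset": [0, -0.0273, 0.0536], "roll": 0, "claw": 1}, {"offset": [0, -0.0273, 0.0536], "roll": 0, "claw": 1}, {"offset": [0, -0.0273, 0.0536], "roll": 0, "claw": 1}, {"offset": [0, 0, 0], "roll": -10.45, "claw": 1}, {"offset": [0, 0, 0], "roll": -10.45, "claw": 1}, {"offset": [0, 0, 0], "roll": -10.45, "claw": 1}, {"offset": [0, 0, 0], "roll": -10.45, "claw": 1}, {"offset": [0, 0, 0], "roll": -10.45, "claw": 1}, {"offset": [0, 0, 0], "roll": -10.45, "claw": 1}, {"offset": [0, 0, 0], "roll": -10.45, "claw": 1}, {"offset": [0, 0, 0], "roll": 0, "claw": 1}]'

```text
clock: 3.1
tool_pos: [0.5144, 0.2404, 0.2263]
orientation: [34.2, 90.0, -146.7]
force: [0.4, 0.1, -0.5]
opening: 0.0873
```

```bash
python3 - <<'E'
from pl import *
go(0.5143,0.241,0.06,-90.8)
go(0.5143,0.241,0.004,-90.8)
E
```

```text
t 3.1 pos [0.5144 0.2404 0.2263] xaxis [-5.e-04 -3.e-04 -1.e+00] jawyaw 179.11 roll -0.09 F [ 0.4  0.1 -0.5] open 0.0873 J [ 44.8  10.5 -13.1  -0.  -66.4 -45.7]
 off now-axes [ 0.1663 -0.0007  0.    ]  off after-roll [ 0.1663 -0.0007  0.    ] tool y [-0.016 -1.     0.   ] z [-1.     0.016  0.001]
t 3.1 pos [0.5144 0.2404 0.2263] xaxis [-5.e-04 -3.e-04 -1.e+00] jawyaw 179.11 roll -0.09 F [ 0.4  0.1 -0.5] open 0.0873 J [ 44.8  10.5 -13.1  -0.  -66.4 -45.7]
 off now-axes [ 0.2223 -0.0007 -0.    ]  off after-roll [ 0.2223 -0.0007 -0.    ] tool y [-0.016 -1.     0.   ] z [-1.     0.016  0.001]
```

Call:
servo_tool --motion '[{"offset": [0.05, 0, 0], "roll": 0, "claw": 1}, {"offset": [0.05, 0, 0], "roll": 0, "claw": 1}, {"offset": [0.05, 0, 0], "roll": 0, "claw": 0.5}, {"offset": [0.04, 0, 0], "roll": 0, "claw": 0.2}, {"offset": [0.02, 0, 0], "roll": 0, "claw": 0}, {"offset": [0.01, 0, 0], "roll": 0, "claw": 0}, {"offset": [0, 0, 0], "roll": 0, "claw": 0}]'

```text
clock: 3.98
tool_pos: [0.5145, 0.2404, 0.0063]
orientation: [48.6, 89.9, -132.4]
force: [1.0, 0.2, 1.0]
opening: 0.0455
```

```bash
python3 - <<'E'
from pl import *
go(0.5143,0.241,0.004,-90.8)
s=ctrl.snapshot("top");c=ctrl.snapshot("scene")
cv2.imwrite("pics/a1.png",np.hstack([cv2.resize(s["frame"][160:270,80:220],(400,314),interpolation=2),cv2.resize(c["frame"][190:300,290:430],(400,314),interpolation=2)]))
E
```

```text
t 3.98 pos [0.5145 0.2404 0.0063] xaxis [-6.e-04 -7.e-04 -1.e+00] jawyaw 179.08 roll -0.12 F [1.  0.2 1. ] open 0.0455 J [ 44.8  24.2 -27.4   0.  -38.5 -45.7]
 off now-axes [ 0.0023 -0.0006  0.0002]  off after-roll [ 0.0023 -0.0006  0.0002] tool y [-0.016 -1.     0.001] z [-1.     0.016  0.001]
```

View pics/a1.png

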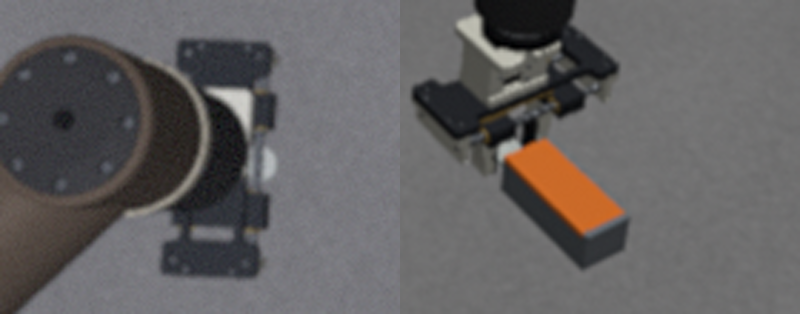

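Call:
servo_tool --motion '[{"offset": [0.002, 0, 0], "roll": 0, "claw": -0.5}, {"offset": [0, 0, 0], "roll": 0, "claw": -1}, {"offset": [0, 0, 0], "roll": 0, "claw": -1}, {"offset": [0, 0, 0], "roll": 0, "claw": -1}, {"offset": [0, 0.005, 0], "roll": 0, "claw": -1}, {"offset": [0, 0.01, 0], "roll": 0, "claw": -1}, {"offset": [0, 0.01, 0], "roll": 0, "claw": -1}]'

```text
clock: 4.95
tool_pos: [0.5142, 0.2148, 0.0046]
orientation: [-102.3, 90.0, 76.9]
force: [0.2, 1.4, 0.7]
opening: 0.0297
```

Call:
servo_tool --motion '[{"offset": [0, 0.012, 0], "roll": 0, "claw": -1}, {"offset": [0, 0.012, 0], "roll": 0, "claw": -1}, {"offset": [0, 0.012, 0], "roll": 0, "claw": -1}, {"offset": [0, 0.012, 0], "roll": 0, "claw": -1}, {"offset": [0, 0.012, 0], "roll": 0, "claw": -1}, {"offset": [0, 0.012, 0], "roll": 0, "claw": -1}, {"offset": [0, 0.012, 0], "roll": 0, "claw": -1}, {"offset": [0, 0.012, 0], "roll": 0, "claw": -1}, {"offset": [0, 0.012, 0], "roll": 0, "claw": -1}, {"offset": [0, 0, 0], "roll": 0, "claw": -1}]'

```text
clock: 6.2
tool_pos: [0.5122, 0.1061, 0.0045]
orientation: [41.7, 89.9, -139.1]
force: [-0.1, -1.8, 1.6]
opening: 0.0294
```

```bash
python3 - <<'E'
from pl import *
go(0.5143,0.108,0.004,-90.8)
s=ctrl.snapshot("top");c=ctrl.snapshot("scene")
cv2.imwrite("pics/a2.png",np.hstack([cv2.resize(s["frame"][160:270,80:220],(400,314),interpolation=2),cv2.resize(c["frame"][190:300,270:410],(400,314),interpolation=2)]))
E
```

```text
t 6.2 pos [0.5122 0.1061 0.0045] xaxis [-9.e-04 -8.e-04 -1.e+00] jawyaw 179.11 roll -0.09 F [-0.1 -1.8  1.6] open 0.0294 J [ 33.2  21.2 -33.3   0.  -35.6 -34.1]
 off now-axes [ 0.0005 -0.0019 -0.002 ]  off after-roll [ 0.0005 -0.0019 -0.002 ] tool y [-0.015 -1.     0.001] z [-1.     0.015  0.001]
```

View pics/a2.png

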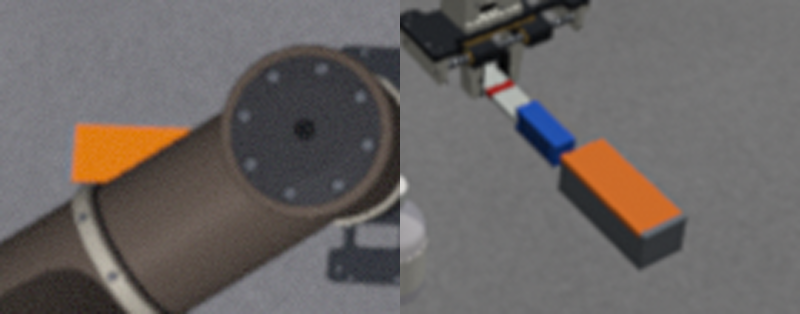

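Call:
servo_tool --motion '[{"offset": [0, 0, 0], "roll": 0, "claw": 0.3}, {"offset": [0, 0, 0], "roll": 0, "claw": 0.3}, {"offset": [0, 0, 0], "roll": 0, "claw": 0.3}, {"offset": [-0.03, 0, 0], "roll": 0, "claw": 0.3}, {"offset": [-0.04, 0, 0], "roll": 0, "claw": 0.3}, {"offset": [-0.05, 0, 0], "roll": 0, "claw": 0.3}, {"offset": [-0.05, 0, 0], "roll": 0, "claw": 0.3}, {"offset": [0, 0, 0], "roll": 0, "claw": 0.3}]'

```text
clock: 7.3
tool_pos: [0.515, 0.1088, 0.1789]
orientation: [-152.1, 89.5, 27.2]
force: [-0.6, -0.1, -1.6]
opening: 0.0567
```

```bash
python3 - <<'E'
from pl import *
go(0.5143,0.207,0.055,-90.8)
c=ctrl.snapshot("scene")
hsv=cv2.cvtColor(c["frame"],cv2.COLOR_BGR2HSV)
P=cloud(c)
m=(hsv[...,0]>100)&(hsv[...,0]<130)&(hsv[...,1]>120)&(P[...,2]>.026)&(P[...,2]<.035);m[:,:300]=0;m[:190]=0;m[300:]=0
q=P[m];r=cv2.minAreaRect(q[:,:2].astype(np.float32));print(len(q),r,cv2.boxPoints(r))
cv2.imwrite("pics/a3.png",cv2.resize(c["frame"][180:300,270:410],(700,600),interpolation=2))
red=((hsv[...,0]>172)|(hsv[...,0]<4))&(hsv[...,1]>150);red[:,:290]=0;red[:190]=0;red[300:]=0
v,u=np.nonzero(red);print("red",len(u),atz(c,u.mean(),v.mean(),.018))
E
```

```text
t 7.3 pos [0.515  0.1088 0.1789] xaxis [ 0.0073  0.0037 -1.    ] jawyaw 179.23 roll 0.03 F [-0.6 -0.1 -1.6] open 0.0567 J [ 33.3   8.5 -22.3   0.1 -58.8 -34.1]
 off now-axes [ 0.1242 -0.0977  0.0029]  off after-roll [ 0.1242 -0.0977  0.0029] tool y [-0.013 -1.    -0.004] z [-1.     0.013 -0.007]
97 ((0.5184009075164795, 0.21298231184482574), (0.06921029835939407, 0.02596060372889042), 88.58898162841797) [[0.50457245 0.17870729]
 [0.53052515 0.17806803]
 [0.53222936 0.24725734]
 [0.50627667 0.2478966 ]]
red 11 [0.51704667 0.1332836  0.018     ]
```

View pics/a3.png

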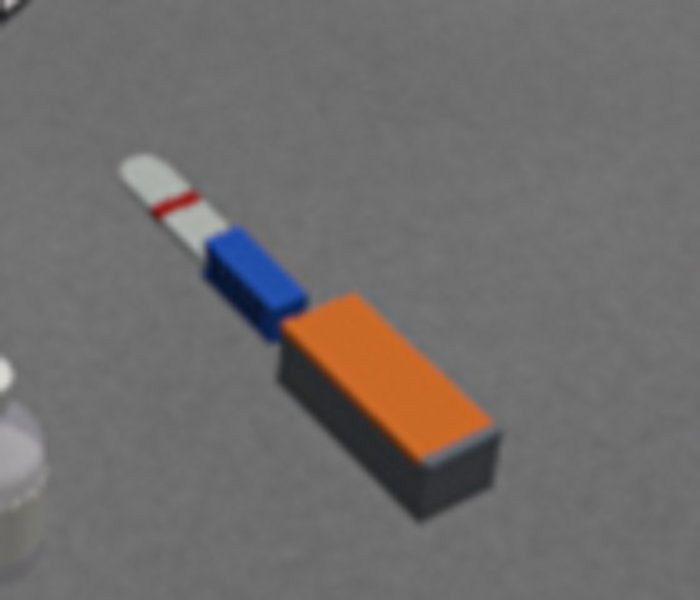

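```bash
python3 - <<'E'
from pl import *
c=dict(np.load("pics/scene0.npz"));hsv=cv2.cvtColor(c["frame"],cv2.COLOR_BGR2HSV);P=cloud(c)
m=(hsv[...,0]>5)&(hsv[...,0]<20)&(hsv[...,1]>150)&(P[...,2]>.038)&(P[...,2]<.05);m[:,:300]=0
r=cv2.minAreaRect(P[m][:,:2].astype(np.float32));print(r,cv2.boxPoints(r))
m=(P[...,2]>.057)&(P[...,2]<.066);m[:140]=0;m[195:]=0;m[:,:222]=0;m[:,295:]=0
r=cv2.minAreaRect(P[m][:,:2].astype(np.float32));print(r,cv2.boxPoints(r))
s=ctrl.snapshot("top");cv2.imwrite("pics/a4.png",s["frame"])
np.savez("pics/a4.npz",**s)
E
```

```text
((0.5202023386955261, 0.32689088582992554), (0.11954650282859802, 0.05354650318622589), 88.33452606201172) [[0.49170315 0.26792103]
 [0.54522705 0.26636475]
 [0.5487015  0.38586074]
 [0.49517763 0.38741702]]
((0.502298891544342, -0.17072945833206177), (0.17517468333244324, 0.14525260031223297), 23.029306411743164) [[ 0.3932803  -0.13815546]
 [ 0.4501034  -0.27183214]
 [ 0.6113175  -0.20330346]
 [ 0.5544944  -0.06962678]]
```

View pics/a4.png

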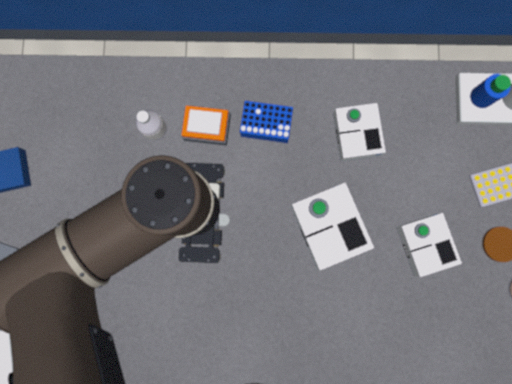

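```bash
python3 - <<'E'
from pl import *
s=dict(np.load("pics/a4.npz"))
cv2.imwrite("pics/a5.png",cv2.resize(s["frame"][200:240,200:250],None,fx=12,fy=12,interpolation=2))
for u in (229,229.5,230,230.5):print(u,atz(s,u,220,.018))
s0=dict(np.load("pics/top0.npz"))
print(s0["frame"][217,170:180].min(-1),s["frame"][220,223:235].min(-1))
for u in (175,176,177):print(u,atz(s0,u,217,.018))
E
```

```text
229 [0.50986586 0.07769144 0.018     ]
229.5 [0.50989792 0.07643001 0.018     ]
230 [0.50992998 0.07516867 0.018     ]
230.5 [0.50996203 0.07390743 0.018     ]
[166 165 166 168 167 165 148 123 113 112] [177 178 184 182 183 179 153 127 126 120 127 122]
175 [0.51395935 0.2148179  0.018     ]
176 [0.51402347 0.21227396 0.018     ]
177 [0.51408759 0.20973038 0.018     ]
```

Call:
servo_tool --motion '[{"offset": [0, -0.05, 0], "roll": 0, "claw": 0.3}, {"offset": [0, -0.05, 0], "roll": 0, "claw": 0.3}, {"offset": [0.05, 0, 0], "roll": 0, "claw": 0.3}, {"offset": [0.04, 0, 0], "roll": 0, "claw": 0.3}, {"offset": [0, 0, 0], "roll": 0, "claw": 0.3}, {"offset": [0, 0, 0], "roll": 0, "claw": 0.3}]'

```text
clock: 8.15
tool_pos: [0.5145, 0.2075, 0.0851]
orientation: [95.4, 90.0, -85.4]
force: [-0.5, -0.0, 0.4]
opening: 0.0573
```

```bash
python3 - <<'E'
from pl import *
go(0.5137,0.208,0.005,-90.9)
c=ctrl.snapshot("scene")
cv2.imwrite("pics/a6.png",cv2.resize(c["frame"][160:280,270:410],(700,600),interpolation=2))
E
```

```text
t 8.15 pos [0.5145 0.2075 0.0851] xaxis [ 1.e-04 -6.e-04 -1.e+00] jawyaw 179.2 roll 0.1 F [-0.5 -0.   0.4] open 0.0573 J [ 42.2  17.1 -25.    0.  -47.9 -43. ]
 off now-axes [ 0.0801 -0.0005  0.0008]  off after-roll [ 0.0801 -0.0005  0.0008] tool y [-0.014 -1.     0.001] z [-1.     0.014 -0.   ]
```

View pics/a6.png

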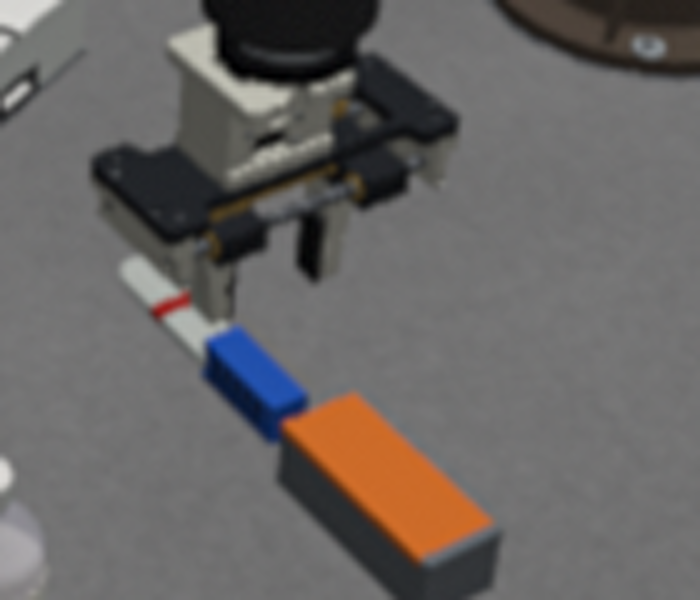

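Plausible alignment (fingers straddle the handle when lowered). Descend, close on the handle and lift slightly.

Call:
servo_tool --motion '[{"offset": [0.03, 0, 0.001], "roll": 0, "claw": 0.3}, {"offset": [0.03, 0, 0], "roll": 0, "claw": 0.3}, {"offset": [0.015, 0, 0], "roll": 0, "claw": 0.3}, {"offset": [0.005, 0, 0], "roll": 0, "claw": 0}, {"offset": [0, 0, 0], "roll": 0, "claw": -1}, {"offset": [0, 0, 0], "roll": 0, "claw": -1}, {"offset": [0, 0, 0], "roll": 0, "claw": -1}, {"offset": [0, 0, 0], "roll": 0, "claw": -1}]'

```text
clock: 9.2
tool_pos: [0.5138, 0.208, 0.0055]
orientation: [-144.5, 89.9, 34.7]
force: [-1.6, 0.9, 6.1]
opening: 0.0258
```

```bash
python3 - <<'E'
from pl import *
x=np.array([np.cos(np.radians(-66.3)),np.sin(np.radians(-66.3))]);m=np.array([.473,-.1105])
print(x)
for d in(.15,.08): 
    p=m-d*x; go(p[0],p[1],0.04,-66.3); 
    print(p)
E
```

```text
[ 0.40194778 -0.91566259]
t 9.2 pos [0.5138 0.208  0.0055] xaxis [ 0.0014  0.001  -1.    ] jawyaw 179.2 roll -24.5 F [-1.6  0.9  6.1] open 0.0258 J [ 42.3  23.2 -29.3   0.  -37.3 -43.1]
 off now-axes [-0.0348  0.1825  0.0985]  off after-roll [-0.0349  0.1252  0.1653] tool y [-0.014 -1.    -0.001] z [-1.     0.014 -0.001]
[0.41270783 0.02684939]
t 9.2 pos [0.5138 0.208  0.0055] xaxis [ 0.0014  0.001  -1.    ] jawyaw 179.2 roll -24.5 F [-1.6  0.9  6.1] open 0.0258 J [ 42.3  23.2 -29.3   0.  -37.3 -43.1]
 off now-axes [-0.0349  0.2462  0.0694]  off after-roll [-0.035   0.1952  0.1653] tool y [-0.014 -1.    -0.001] z [-1.     0.014 -0.001]
[ 0.44084418 -0.03724699]
```

Call:
servo_tool --motion '[{"offset": [-0.015, 0, 0], "roll": 0, "claw": -1}, {"offset": [-0.02, 0, 0], "roll": 0, "claw": -1}, {"offset": [0, 0.026, 0.014], "roll": 0, "claw": -1}, {"offset": [0, 0.026, 0.014], "roll": 0, "claw": -1}, {"offset": [0, 0.026, 0.014], "roll": 0, "claw": -1}, {"offset": [0, 0.026, 0.014], "roll": 0, "claw": -1}, {"offset": [0, 0.026, 0.014], "roll": 0, "claw": -1}, {"offset": [0, 0.026, 0.014], "roll": 0, "claw": -1}, {"offset": [0, 0.0265, 0.0145], "roll": 0, "claw": -1}, {"offset": [0, 0, 0], "roll": 0, "claw": -1}]'

```text
clock: 10.45
tool_pos: [0.4104, 0.0249, 0.04]
orientation: [4.9, 90.0, -176.0]
force: [-0.2, 0.4, -1.9]
opening: 0.0259
```

Call:
servo_tool --motion '[{"offset": [0, 0, 0], "roll": -6, "claw": -1}, {"offset": [0, 0, 0], "roll": -6, "claw": -1}, {"offset": [0, 0, 0], "roll": -6, "claw": -1}, {"offset": [0, 0, 0], "roll": -6.5, "claw": -1}, {"offset": [0, 0, 0], "roll": 0, "claw": -1}, {"offset": [0, 0, 0], "roll": 0, "claw": -1}]'

```text
clock: 11.2
tool_pos: [0.4122, 0.0267, 0.0398]
orientation: [-172.0, 90.0, 31.5]
force: [0.1, -0.0, -1.8]
opening: 0.0256
```

```bash
python3 - <<'E'
from pl import *
go(0.4127,0.0268,0.006,-66.3)
c=ctrl.snapshot("scene");s=ctrl.snapshot("top")
np.savez("pics/b1s.npz",**c);np.savez("pics/b1t.npz",**s)
cv2.imwrite("pics/b1.png",np.hstack([cv2.resize(s["frame"][160:300,230:370],(400,400),interpolation=2),cv2.resize(c["frame"][120:240,220:340],(400,400),interpolation=2)]))
E
```

```text
t 11.2 pos [0.4122 0.0267 0.0398] xaxis [ 3.e-04  2.e-04 -1.e+00] jawyaw -156.45 roll -0.15 F [ 0.1 -0.  -1.8] open 0.0256 J [ 31.4   8.9 -45.1  -0.  -35.9  -7.8]
 off now-axes [ 0.0338  0.0001 -0.0005]  off after-roll [ 0.0338  0.0001 -0.0005] tool y [ 0.4   -0.917 -0.   ] z [-0.917 -0.4   -0.   ]
```

View pics/b1.png

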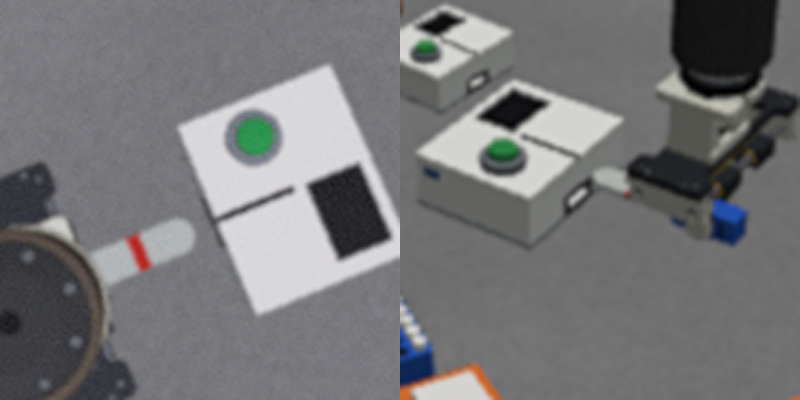

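```bash
cat > bl.py <<'E'
from pl import *
def blade(s,zt,yaw=-66.3,mouth=(.473,-.1105),umax=400):
    f=s["frame"].astype(int);hsv=cv2.cvtColor(s["frame"],cv2.COLOR_BGR2HSV)
    box=np.zeros((384,512),bool);box[215:275,262:302]=1
    red=box&((hsv[...,0]>172)|(hsv[...,0]<5))&(hsv[...,1]>130)
    m=box&(((f.min(-1)>145)&(hsv[...,1]<60))|red)
    k,l,st,ce=cv2.connectedComponentsWithStats(m.astype(np.uint8))
    v,u=np.nonzero(red); rc=atz(s,u.mean(),v.mean(),zt)
    i=l[v,u]; i=np.bincount(i).argmax(); print(st[i])
    v,u=np.nonzero(l==i)
    x=np.array([np.cos(np.radians(yaw)),np.sin(np.radians(yaw))]);y=np.array([-x[1],x[0]])
    q=np.array([atz(s,a,b,zt)[:2] for a,b in zip(u,v)])-mouth
    X=q@x;Y=q@y;r=(rc[:2]-mouth)
    print("red",r@x,r@y,"tip X",X.max(),"Y range",Y.min(),Y.max())
    bins=np.arange(X.min()+.003,X.max()-.015,.004)
    pts=[(b+.002,(Y[(X>=b)&(X<b+.004)].min()+Y[(X>=b)&(X<b+.004)].max())/2,np.ptp(Y[(X>=b)&(X<b+.004)])) for b in bins]
    print(np.array(pts).round(4).tolist());p=np.polyfit([a[0] for a in pts if a[2]>.026],[a[1] for a in pts if a[2]>.026],1);print("fit slope deg",np.degrees(p[0]),"y at tip",np.polyval(p,X.max()),"n",len(pts))
E
python3 - <<'E'
from bl import *
s=dict(np.load("pics/b1t.npz"));blade(s,.0523)
# stripe
f=s["frame"].min(-1)
K=cv2.resize(s["frame"][225:245,295:345],None,fx=14,fy=14,interpolation=2);cv2.imwrite("pics/st.png",K)
E
```

```text
[262 236  36  24 426]
red -0.07016641509925758 -0.0006915429480893199 tip X -0.020650456403830387 Y range -0.017046389428031536 0.014818548614759508
[[-0.104, -0.0017, 0.0288], [-0.1, -0.0015, 0.031], [-0.096, -0.0011, 0.031], [-0.092, -0.0009, 0.0288], [-0.088, -0.0012, 0.0301], [-0.084, -0.0008, 0.0301], [-0.08, -0.0011, 0.0288], [-0.076, -0.0013, 0.0195], [-0.072, -0.0005, 0.0266], [-0.068, -0.0018, 0.0257], [-0.064, -0.0004, 0.0235], [-0.06, -0.0013, 0.0279], [-0.056, -0.0009, 0.028], [-0.052, -0.0022, 0.0289], [-0.048, -0.0009, 0.0289], [-0.044, -0.0001, 0.0298], [-0.04, -0.0014, 0.0289], [-0.036, -0.001, 0.0289]]
fit slope deg 0.23420513190921802 y at tip -0.000909608101453688 n 18
```

View pics/st.png

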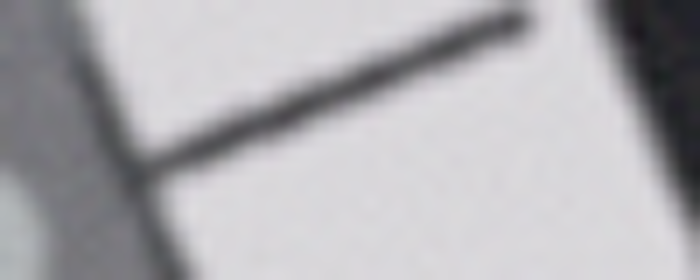

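```bash
python3 - <<'E'
from pl import *
s=dict(np.load("pics/b1t.npz"))
g=255-s["frame"].min(-1).astype(float)
a=np.radians(-66.3);x=np.array([np.cos(a),np.sin(a)]);y=np.array([-x[1],x[0]]);m=np.array([.473,-.1105])
pts=[]
for u in range(308,331):
    v0=236.7-(u-304.5)*10.9/27.2; vs=np.arange(int(v0)-3,int(v0)+5);w=np.clip(g[vs,u]-70,0,None);v=(w*vs).sum()/w.sum()
    q=atz(s,u,v,.062)[:2]-m;pts.append((q@x,q@y))
p=np.array(pts);k=np.polyfit(p[:,0],p[:,1],1);print("stripe slope deg",np.degrees(k[0]),"y at mouth",k[1],p[:,1].std())
E
```

```text
stripe slope deg -0.04992571758935722 y at mouth -0.0004477612603849611 9.162914648365912e-05
```

Call:
servo_tool --motion '[{"offset": [0.015, 0, -0.0005], "roll": 0, "claw": -1}, {"offset": [0.012, 0, 0], "roll": 0, "claw": -1}, {"offset": [0.0065, 0, 0], "roll": 0, "claw": -1}, {"offset": [0, 0, 0], "roll": 0, "claw": -1}, {"offset": [0, 0.008, 0], "roll": 0, "claw": -1}, {"offset": [0, 0.008, 0], "roll": 0, "claw": -1}, {"offset": [0, 0.007, 0], "roll": 0, "claw": -1}, {"offset": [0, 0.007, 0], "roll": 0, "claw": -1}, {"offset": [0, 0, 0], "roll": 0, "claw": -1}]'

```text
clock: 12.42
tool_pos: [0.4247, -0.0014, 0.006]
orientation: [103.2, 90.0, -53.1]
force: [1.1, 0.9, -2.0]
opening: 0.0257
```

```bash
python3 - <<'E'
from bl import *
go(0.4408,-0.0372,0.0065,-66.3)
c=ctrl.snapshot("scene");s=ctrl.snapshot("top")
try: blade(s,.019)
except Exception as e: print(e)
cv2.imwrite("pics/b2.png",np.hstack([cv2.resize(s["frame"][190:290,250:350],(400,400),interpolation=2),cv2.resize(c["frame"][120:240,220:340],(400,400),interpolation=2)]))
E
```

```text
t 12.43 pos [ 0.4247 -0.0014  0.006 ] xaxis [ 0. -0. -1.] jawyaw -156.38 roll -0.08 F [ 1.1  0.9 -2. ] open 0.0257 J [ 26.7  13.7 -45.7   0.  -30.6  -3. ]
 off now-axes [-0.0005  0.0393 -0.0004]  off after-roll [-0.0005  0.0393 -0.0004] tool y [ 0.401 -0.916  0.   ] z [-0.916 -0.401 -0.   ]
[278 233  24  20 265]
red -0.03975307054154406 -0.0009905362481917729 tip X -0.002815123745523543 Y range -0.01664015541515696 0.014458701893529888
[[-0.0613, -0.0014, 0.0297], [-0.0573, -0.0005, 0.0288], [-0.0533, -0.0014, 0.0288], [-0.0493, -0.0006, 0.0297], [-0.0453, -0.0036, 0.0146], [-0.0413, -0.0004, 0.0265], [-0.0373, -0.0014, 0.0265], [-0.0333, -0.001, 0.0265], [-0.0293, -0.0012, 0.0298], [-0.0253, -0.001, 0.0275], [-0.0213, -0.0013, 0.0307], [-0.0173, -0.0004, 0.0298]]
fit slope deg 0.10790515037230133 y at tip -0.0009025391265871128 n 12
```

View pics/b2.png

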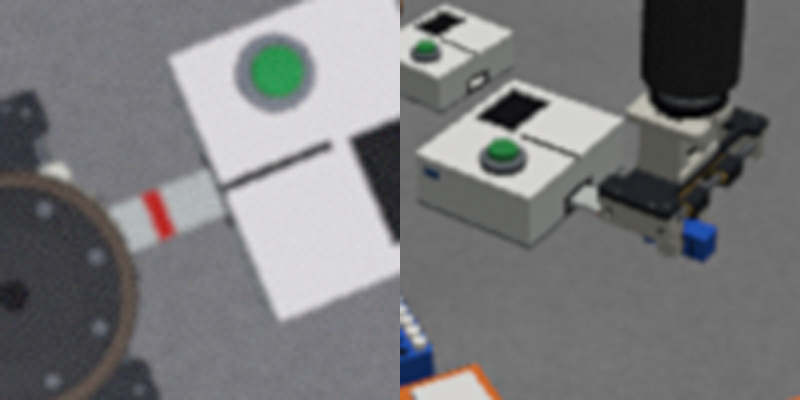

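Call:
servo_tool --motion '[{"offset": [0, 0.007, -0.0004], "roll": 0, "claw": -1}, {"offset": [0, 0.007, 0], "roll": 0, "claw": -1}, {"offset": [0, 0.007, 0], "roll": 0, "claw": -1}, {"offset": [0, 0.007, 0], "roll": 0, "claw": -1}, {"offset": [0, 0.007, 0], "roll": 0, "claw": -1}, {"offset": [0, 0.0045, 0], "roll": 0, "claw": -1}, {"offset": [0, 0, 0], "roll": 0, "claw": -1}, {"offset": [0, 0, 0], "roll": 0, "claw": -1}]'

```text
clock: 13.52
tool_pos: [0.4407, -0.0369, 0.006]
orientation: [-36.6, 90.0, 167.0]
force: [0.0, 0.1, -1.8]
opening: 0.026
```

```bash
python3 - <<'E'
from bl import *
go(0.4408,-0.0372,0.0055,-66.3)
c=ctrl.snapshot("scene");s=ctrl.snapshot("top")
cv2.imwrite("pics/b3.png",np.hstack([cv2.resize(s["frame"][200:280,260:340],(400,400),interpolation=2),cv2.resize(c["frame"][140:220,240:320],(400,400),interpolation=2)]))
E
```

```text
t 13.53 pos [ 0.4407 -0.0369  0.006 ] xaxis [-1.e-04  0.e+00 -1.e+00] jawyaw -156.33 roll -0.03 F [ 0.   0.1 -1.8] open 0.026 J [ 20.9  15.1 -43.5  -0.  -31.4   2.8]
 off now-axes [0.0005 0.0004 0.    ]  off after-roll [0.0005 0.0004 0.    ] tool y [ 0.402 -0.916 -0.   ] z [-0.916 -0.402  0.   ]
```

View pics/b3.png

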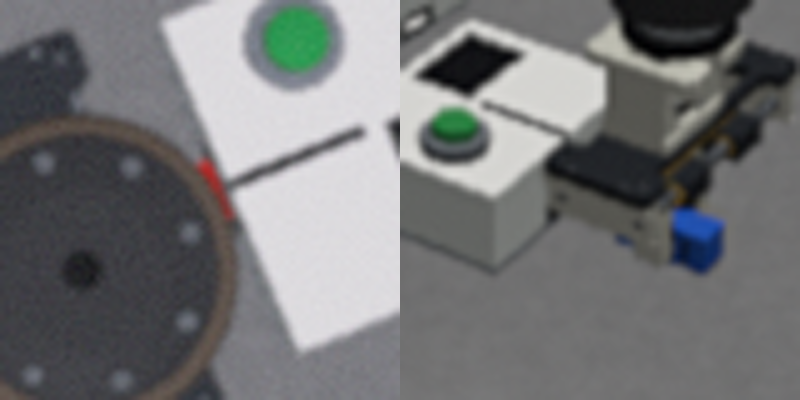

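Call:
servo_tool --motion '[{"offset": [0.0005, 0, 0], "roll": 0, "claw": -0.3}, {"offset": [0, 0, 0], "roll": 0, "claw": 0.2}, {"offset": [0, 0, 0], "roll": 0, "claw": 0.2}, {"offset": [0, 0, 0], "roll": 0, "claw": 0.2}, {"offset": [0, 0, 0], "roll": 0, "claw": 0.2}, {"offset": [-0.03, 0, 0], "roll": 0, "claw": 0.2}, {"offset": [-0.05, 0, 0], "roll": 0, "claw": 0.2}, {"offset": [-0.06, 0, 0], "roll": 0, "claw": 0.2}, {"offset": [0, -0.05, 0], "roll": 0, "claw": -0.5}, {"offset": [0, 0, 0], "roll": 0, "claw": -1}, {"offset": [0, 0, 0], "roll": 0, "claw": -1}]'

```text
clock: 15.0
tool_pos: [0.4206, 0.009, 0.1455]
orientation: [97.0, 90.0, -59.2]
force: [0.4, -0.3, -0.1]
opening: 0.0282
```

```bash
python3 - <<'E'
from bl import *
c=ctrl.snapshot("scene");s=ctrl.snapshot("top")
np.savez("pics/b4s.npz",**c);np.savez("pics/b4t.npz",**s)
cv2.imwrite("pics/b4.png",np.hstack([cv2.resize(s["frame"][180:280,240:340],(400,400),interpolation=2),cv2.resize(c["frame"][120:220,230:330],(400,400),interpolation=2)]))
go(0.543,-0.1405,0.12,-66.3)
E
```

```text
t 15.1 pos [0.4206 0.0084 0.1452] xaxis [-8.e-04 -5.e-04 -1.e+00] jawyaw -156.34 roll -0.04 F [ 0.2 -0.4  0.3] open 0.0201 J [ 28.3   0.3 -36.4   0.  -53.3  -4.6]
 off now-axes [ 0.0252  0.1855 -0.0524]  off after-roll [ 0.0252  0.1856 -0.0522] tool y [ 0.401 -0.916  0.   ] z [-0.916 -0.401  0.001]
```

View pics/b4.png

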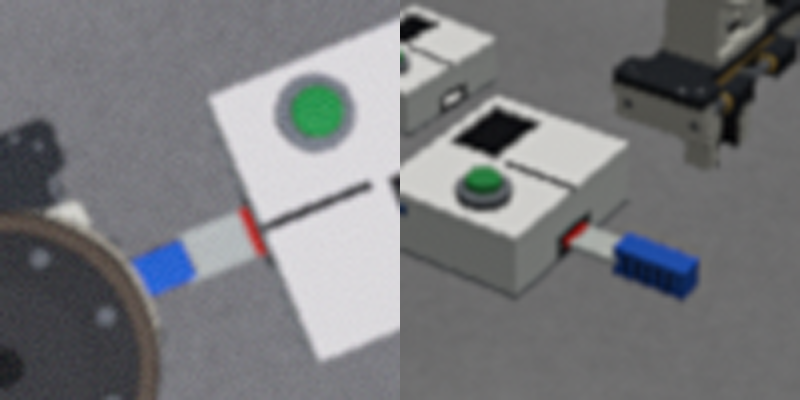

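```bash
python3 - <<'E'
from h import *
a=np.radians(-66.3);x=np.array([np.cos(a),np.sin(a)]);y=np.array([-x[1],x[0]]);m=np.array([.473,-.1105])
for n in("b4t","b4s"):
    s=dict(np.load(f"pics/{n}.npz"));f=s["frame"].astype(np.float32)
    print(n)
    for z,rng in((.018,np.arange(-.016,.006,.001)),(.03,np.arange(-.052,-.038,.001))):
        row=[]
        for X in rng:
            c=[]
            for Y in(-.008,-.004,0,.004,.008):
                p=m+X*x+Y*y;u,v=pix(s,np.array([*p,z]));c.append(cv2.getRectSubPix(f,(1,1),(u,v))[0,0])
            row.append([round(X*1000),*np.mean(c,0).astype(int).tolist()])
        print(z,row)
E
```

```text
b4t
0.018 [[-16, 187, 185, 179], [-15, 187, 185, 180], [-14, 187, 185, 180], [-13, 187, 185, 179], [-12, 186, 184, 179], [-11, 185, 182, 179], [-10, 180, 178, 179], [-9, 171, 170, 180], [-8, 158, 156, 181], [-7, 140, 138, 182], [-6, 118, 117, 183], [-5, 94, 94, 182], [-4, 72, 72, 180], [-3, 58, 58, 176], [-2, 53, 54, 167], [-1, 59, 60, 154], [0, 75, 74, 142], [1, 95, 93, 134], [2, 115, 112, 132], [3, 135, 131, 138], [4, 151, 147, 149], [5, 165, 161, 160]]
0.03 [[-52, 208, 98, 41], [-51, 207, 98, 42], [-50, 205, 100, 47], [-49, 202, 104, 59], [-48, 196, 112, 77], [-47, 190, 123, 98], [-46, 185, 139, 122], [-45, 183, 154, 143], [-44, 182, 167, 159], [-43, 182, 175, 169], [-42, 183, 180, 175], [-41, 184, 183, 178], [-40, 185, 184, 179], [-39, 186, 185, 180]]
b4s
0.018 [[-16, 156, 160, 160], [-15, 151, 155, 159], [-14, 143, 147, 158], [-13, 133, 137, 156], [-12, 121, 125, 154], [-11, 107, 111, 151], [-10, 92, 95, 149], [-9, 76, 79, 145], [-8, 61, 64, 141], [-7, 48, 50, 136], [-6, 36, 38, 129], [-5, 29, 31, 119], [-4, 25, 26, 108], [-3, 24, 25, 97], [-2, 27, 27, 86], [-1, 34, 35, 77], [0, 43, 44, 71], [1, 54, 55, 69], [2, 65, 66, 71], [3, 76, 77, 77], [4, 86, 87, 84], [5, 94, 96, 91]]
0.03 [[-52, 143, 101, 86], [-51, 139, 106, 95], [-50, 135, 111, 103], [-49, 131, 116, 110], [-48, 128, 119, 116], [-47, 126, 122, 120], [-46, 124, 124, 122], [-45, 123, 125, 123], [-44, 122, 125, 124], [-43, 122, 125, 124], [-42, 122, 125, 125], [-41, 123, 125, 125], [-40, 124, 126, 125], [-39, 124, 126, 125]]
```

Call:
servo_tool --motion '[{"offset": [0, 0.046, -0.013], "roll": 0, "claw": -1}, {"offset": [0, 0.046, -0.013], "roll": 0, "claw": -1}, {"offset": [0, 0.046, -0.013], "roll": 0, "claw": -1}, {"offset": [0, 0.047, -0.013], "roll": 0, "claw": -1}, {"offset": [0.03, 0, 0], "roll": 0, "claw": -1}, {"offset": [0.015, 0, 0], "roll": 0, "claw": -1}, {"offset": [0, 0, 0], "roll": 0, "claw": -1}, {"offset": [0, 0, 0], "roll": 0, "claw": -1}]'

```text
clock: 16.1
tool_pos: [0.543, -0.1394, 0.1014]
orientation: [137.1, 90.0, -19.2]
force: [-0.5, -0.9, 0.5]
opening: 0.001
```

```bash
python3 - <<'E'
from bl import *
c=ctrl.snapshot("scene")
go(0.543,-0.1405,0.08,-66.3)
P=cloud(dict(np.load("pics/top0.npz")));print(P[203:214:2,314:325:2,2].round(3))
cv2.imwrite("pics/b5.png",cv2.resize(c["frame"][110:200,210:310],(700,630*6//7),interpolation=2))
E
```

```text
t 16.15 pos [ 0.5432 -0.1393  0.1017] xaxis [ 1.6e-03 -1.0e-04 -1.0e+00] jawyaw -156.27 roll 0.03 F [-0.4  0.3 -0. ] open 0.0005 J [  5.6  16.4 -23.3   0.  -50.2  18.1]
 off now-axes [0.0217 0.001  0.0007]  off after-roll [0.0217 0.001  0.0007] tool y [ 0.402 -0.915  0.001] z [-0.915 -0.402 -0.001]
[[0.082 0.084 0.082 0.085 0.082 0.077]
 [0.086 0.083 0.084 0.082 0.084 0.084]
 [0.085 0.082 0.084 0.086 0.082 0.081]
 [0.083 0.084 0.084 0.088 0.081 0.084]
 [0.08  0.085 0.081 0.079 0.082 0.072]
 [0.073 0.079 0.085 0.082 0.075 0.075]]
```

View pics/b5.png

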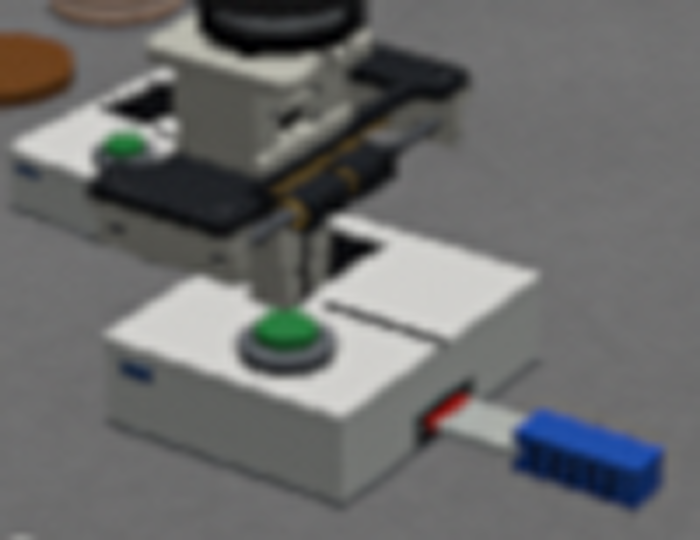

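Over the button; its top is at about z = 0.083. Descend in stages, watching the force.

Call:
servo_tool --motion '[{"offset": [0.012, 0, 0], "roll": 0, "claw": -1}, {"offset": [0.006, 0, 0], "roll": 0, "claw": -1}, {"offset": [0.002, 0, 0], "roll": 0, "claw": -1}, {"offset": [0.002, 0, 0], "roll": 0, "claw": -1}, {"offset": [0, 0, 0], "roll": 0, "claw": -1}]'

```text
clock: 16.77
tool_pos: [0.5426, -0.1395, 0.0787]
orientation: [-72.2, 90.0, 131.5]
force: [-2.1, 2.1, 4.7]
opening: 0.0001
```

Call:
servo_tool --motion '[{"offset": [0.002, 0, 0], "roll": 0, "claw": -1}, {"offset": [0, 0, 0], "roll": 0, "claw": -1}]'

```text
clock: 17.02
tool_pos: [0.5427, -0.1396, 0.0781]
orientation: [140.4, 90.0, -15.9]
force: [-5.8, 4.0, 17.0]
opening: 0.0005
```

Call:
servo_tool --motion '[{"offset": [0.001, 0, 0], "roll": 0, "claw": -1}, {"offset": [0, 0, 0], "roll": 0, "claw": -1}]'

```text
clock: 17.27
tool_pos: [0.5427, -0.1396, 0.0779]
orientation: [138.7, 89.9, -17.6]
force: [-8.7, 6.6, 24.1]
opening: 0.0002
```

Call:
servo_tool --motion '[{"offset": [-0.01, 0, 0], "roll": 0, "claw": -1}, {"offset": [-0.03, 0, 0], "roll": 0, "claw": -1}, {"offset": [-0.05, 0, 0], "roll": 0, "claw": -1}, {"offset": [-0.04, -0.03, 0], "roll": 0, "claw": -1}, {"offset": [0, -0.05, 0.05], "roll": 0, "claw": -1}, {"offset": [0, -0.05, 0.02], "roll": 0, "claw": -1}, {"offset": [0, -0.05, 0.0], "roll": 0, "claw": -1}, {"offset": [0, 0, 0], "roll": 0, "claw": -1}, {"offset": [0, 0, 0], "roll": 0, "claw": -1}]'

```text
clock: 18.4
tool_pos: [0.4141, -0.0058, 0.2058]
orientation: [157.8, 90.0, 1.6]
force: [0.8, -0.9, -0.1]
opening: 0.0005
```

```bash
python3 - <<'E'
from bl import *
c=ctrl.snapshot("scene");s=ctrl.snapshot("top")
o=ctrl.get_obs();print(o["clock"],o["tool_pos"],o["force"])
cv2.imwrite("pics/b6.png",np.hstack([cv2.resize(s["frame"],(400,300)),cv2.resize(c["frame"][120:220,220:340],(400,300),interpolation=2)]))
P=cloud(s)
for v,u in((208,319),):print(np.nanmedian(P[v-3:v+4,u-3:u+4,2]))
s0=dict(np.load("pics/top0.npz"));m=np.abs(s["frame"][95:150,130:300].astype(int)-s0["frame"][95:150,130:300]).max(-1);print("bystander diff",(m>40).sum())
f=s["frame"].astype(np.float32)
a=np.radians(-66.3);x=np.array([np.cos(a),np.sin(a)]);y=np.array([-x[1],x[0]])
for X in np.arange(-.012,.001,.001):
    print(round(X*1000),[int(cv2.getRectSubPix(f,(1,1),pix(s,np.array([*(np.array([.473,-.1105])+X*x+Y*y),.018])))[0,0,1]) for Y in(-.008,0,.008)])
E
```

```text
18.5 [ 0.41416971 -0.00651982  0.20541717] [-0.06145986  0.26974589 -0.63694406]
0.08371495446619259
bystander diff 0
-12 [185, 185, 187]
-11 [184, 181, 184]
-10 [178, 177, 182]
-9 [171, 165, 174]
-8 [160, 153, 158]
-7 [140, 137, 141]
-6 [119, 116, 118]
-5 [97, 95, 95]
-4 [77, 76, 72]
-3 [58, 59, 63]
-2 [56, 44, 58]
-1 [66, 54, 62]
0 [77, 66, 81]
```

View pics/b6.png

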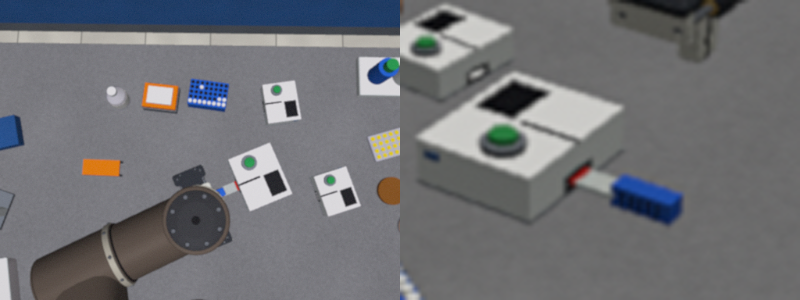

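```bash
python3 -c "
from plant import ctrl
print(ctrl.close_job())"
```

```text
the job is handed in; nothing more can be done
None
```

The job is handed in at about 18.5 s of the 54 s allowed. No verdict is reported.

**What I did:** I gripped the blade end, drew the gauge out of the dock and let it go. I then regripped it by the handle and slid the blade into the large reader's slot. There was no noticeable contact force during insertion. I released the gauge, backed off, pressed the start button with the shut fingers and retreated clear.

**Last checks:**
- **Gauge depth:** In the top view the red band's outer edge lies about 6 mm outside the reader's face, so the tip is about 50 mm in (43.5–56.5 mm allowed). The position did not change when the button was pressed.
- **Gauge alignment:** Before release the blade was within about 1 mm of the slot's centre line. I did not measure that offset again afterwards, but both camera views show the gauge straight and flat.
- **Button:** The force rose to 24 N with the fingertips at z = 0.078 m. The button's top rests at about 0.0835 m, so it was at the end of its travel. Afterwards the top view put it back at about 0.0837 m.
- **Bystanders:** The top view showed no change in the rack, bottle or tip box. The robot was touching nothing.

**Disagreement:** The scene camera read positions about 2–5 mm off the top camera. I relied on the top camera's view of the gauge relative to the reader.

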